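Gauge the sump through its tube and show the rod for reading

ROBOT

A 6-joint arm with a two-finger parallel gripper is mounted at the origin on a cart in front of the work surface, level with it; the furniture and walls round the work are solid. World frame = base frame: x ahead of the robot, y to its left, z up, the work surface at z = 0. Lengths are in m, angles in rad, forces in N, time in s.
With the tool pointing down it reaches from about 0.35 to 0.975 m from the base axis. Payload 4.9 kg.
Tool frame: the origin (TCP) lies at the very end of the fingers, on their centre line; the grasp point (between the pads) lies 19 mm behind it; x points along the fingers, z is the direction in which the jaws open and shut, and the axes are right-handed (so a half turn about x gives the same grasp; the last joint's range is limited). The gripper opens to 85 mm and grips with 20 to 120 N. Pads are 22 mm wide; open, the fingers measure 114 mm over their backs; the gripper's body (76 mm by 85 mm) begins 54 mm behind the grasp point. The pads swing forward as they close: fully open they stand 13 mm farther back than shut.
Start: joints at [-1.302, 0.053, 1.613, -0, 1.476, -0.119], TCP at [0.236, -0.579, 0.231] pointing down, gripper open.
Joint ranges: [-3.01, 3.01], [-1.01, 2.22], [0.06, 2.58], [-1.02, 4.17], [0.09, 2.62], [-3.14, 3.14]. Speed limits (rad/s): [2.57, 2.57, 3.14, 3.14, 3.14, 3.14].

INTERFACE

Orientations are given as a unit quaternion [w, x, y, z].
In Python, from plant import manip, viewer gives the robot as it stands.
- The arm moves only by the shell command python3 -m inch 'ROWS'. ROWS is JSON, a list of rows, each an object with "fingers": the opening, from -1 (shut) to 1 (fully open), so that 0 is half open; "delta_pos": the shift along the tool's x, y, z in cm, a list of three; "twist": the turn, a rotation vector about the tool's x, y, z in degrees, a list of three. A call has 1 to 5 rows; each row shifts and turns the commanded pose from where the row before left it, along the tool's axes as they then stand; what a row does not reach is not made up. A row lasts 1/8 s, in which the tool goes at most 62.5 mm and 10.7 degrees, less where a joint would pass 70% of its speed; a pose out of reach is approached as far as the arm can. A call is refused whole if a number of a shift passes 6.25 or a number of a turn 10.7, either way. A call with a gripper value outside its range is refused whole. The fingers move at their own pace and stop on an object; the grip force is fixed at half the most. Time passes only in rows, so rows that do not move let the fingers close. It gives the time, the measured TCP pose, the force and the opening at its end, in the units of the state.
- manip.state(): the state, without advancing time (a new reading comes with each control period).
- viewer.grab_frame(name): name is "side" or "top"; returns a dict with "pixels" (400x640x3 uint8, blue, green, red), "range_z" (400x640 float32, m along the optical axis (not along the pixel's ray), 0 where there is no reading), "K" (3x3 intrinsics, pixels), "pose" (4x4, takes a point from camera to world coordinates). Camera axes: x right, y down, z forward; pixel columns grow to the right and rows downward; lengths in m; the calibration is good to about 2 mm. A picture is of the moment at which its call begins.
- manip.job_done(): hands the job in, once; it reports no verdict.
The state is a dict: "time": time; "joint_pos": joint angles; "joint_vel": joint speeds; "joint_efforts": joint torques, N m; "tool_pos": TCP position; "tool_rot": TCP orientation; "contact_force": force on the tool from outside, world axes, zero at the start; "ft_torque": the same for the moment, N m; "gripper_width": opening from 0.0 (shut) to 1.0 (fully open).
Only numpy, scipy, OpenCV 4.12 (cv2) and the standard library are available. Lean on these libraries where they do the work, as an engineer would, in place of code of your own. Each camera call takes 0.05 s, during which the arm holds its last target.

TASK

Take the collared gauge rod from its wooden cradle by the handle, slide it down the sloping guide tube of the sump housing, without forcing it, until its collar stops against the tube's mouth, then draw it right out again. Finish while still holding the rod: level and still, with its tip over the ruled reading plate, about 10 cm above it, touching nothing but the gripper. Leave the parts lying around where they are.

Things in the scene. Friction and masses are not known exactly. Their poses are not given: they have to be found in the camera images.
- gauge_rod: loose gauge rod, 0.13 to 0.25 kg. Origin mid-handle on the axis, +x to the tip. Along x, mm: black handle -45 to 45 (16 wide in y, 24 high in z), steel collar 45 to 53 (dia 38), steel shank 53 to 173 (dia 9, dark bands, slightly pointed tip). Starts level in the cradle, axis 65 mm above the bench, handle's flat sides upright: grip it from above across the 16 mm, near the origin
- rod_tip (a point): the tip, on the rod's axis, 173 mm from the rod's origin
- rod_collar (a point): centre of the collar's front face (the one towards the tip), 53 mm from the rod's origin, 120 mm from the tip
- rod_cradle: fixed wooden cradle, base 210 x 60 x 8 mm. Origin on the bench under the middle of the rod's handle, +x towards the rod's tip. A fork (14 mm thick, 48 wide, 71 high) at x = -36 mm holds the handle's rear, another (42 wide, 79 high) at x = +120 mm the shank; both are open at the top: lift the rod straight up by 40 mm or more
- sump_housing: fixed aluminium housing on a 110 (x) x 150 (y) mm base plate. Origin at the centre of the base on the bench, z up. Its block (90 x 80 mm, y -74 to +6 mm) is 87 mm high (a plug on it 94 mm), the guide tube rises out of it towards the housing's +y
- guide_tube: the steel guide tube, fixed in the housing. Origin at the centre of its mouth (housing frame 0, 60, 125 mm), +z along the tube outwards from the mouth: 40 degrees above level, towards the housing's +y. Round bore of 15 mm diameter, 130 mm long, widening to 25 mm over the last 18 mm; outer diameter 24, 34 mm at the mouth
- reading_plate: fixed ruled metal plate lying on the bench, 110 (its x) x 150 (its y) x 6 mm, dark rim. Origin at the centre of its underside, z up
- bearing_cone: loose tapered roller bearing, diameter 66, 30 mm high: leave it. Origin: centre of the underside
- oil_seal: loose ring-shaped oil seal, diameter 67, 16 mm high: leave it. Origin: centre of the underside
- spider_block: loose round steel block with cross holes, diameter 54, 36 mm high: leave it. Origin: centre of the underside
- cross_shaft_a: loose short steel shaft, 21 x 105 x 21 mm: leave it. Origin: centre of the underside
Not all that is in view belongs to the job. What is shaped like the bearing_cone but orange is not meant.

How it is judged:
On the way, in this order (a step that is already met when the one before it is completed fails the run):
1. the rod is in the guide tube with its collar stopped against the mouth (within 5 mm) (z of rod_collar in the frame of guide_tube below 0.005 m and z of rod_tip in the frame of guide_tube below -0.105 m and x of rod_tip in the frame of guide_tube between -0.009 and 0.009 m and y of rod_tip in the frame of guide_tube between -0.009 and 0.009 m and angle between the x axis of gauge_rod and the z axis of guide_tube, either way round below 0.2 rad), for 0.2 s.
2. the rod is drawn right out: its tip is at least 10 mm outside the mouth (z of rod_tip in the frame of guide_tube above 0.01 m), for 0.05 s.
At the end, for the whole second after the job is handed in: The gripper still holds the rod; the rod is level within 8 degrees and still; its tip is above the reading plate's 110 x 150 mm area, 50 to 180 mm above the plate's underside; the rod touches neither plate, housing, cradle nor any other part (contact force between gauge_rod and the fingers above 1 N and x of rod_tip in the frame of reading_plate between -0.055 and 0.055 m and y of rod_tip in the frame of reading_plate between -0.075 and 0.075 m and z of rod_tip in the frame of reading_plate between 0.05 and 0.18 m and angle between gauge_rod's own x axis and vertical between 1.4308 and 1.7108 rad and linear speed of gauge_rod below 0.03 m/s and angular speed of gauge_rod below 0.2 rad/s and contact force between gauge_rod and reading_plate below 0.2 N and contact force between gauge_rod and sump_housing below 0.2 N and contact force between gauge_rod and rod_cradle below 0.2 N and contact force between gauge_rod and bearing_cone below 0.2 N and contact force between gauge_rod and oil_seal below 0.2 N and contact force between gauge_rod and spider_block below 0.2 N and contact force between gauge_rod and cross_shaft_a below 0.2 N); the arm keeps its last pose, push and grip.
It fails at once if the rod is forced: pressed on the housing or tube with more than 45 N (contact force between gauge_rod and sump_housing above 45 N).
It fails at once if the gripper or arm pushes the housing with more than 45 N (contact force between the arm and sump_housing above 45 N).
It fails at once if a part lying around is moved by more than 20 mm (distance of any of bearing_cone, oil_seal, spider_block, cross_shaft_a from where it was at the start of the episode above 0.02 m).
It also fails if it takes over 54 s, if anything falls off the work surface, if the arm or the gripper's body presses on something with over 40 N, if the wrist force passes 120 N, or if a joint passes its speed limit or range.

## Working session

There is one attempt and no reset: what is moved stays moved. The work goes in short steps, Python scripts to look and compute and a shell command to move; the robot and the scene stay as the last step left them, time stands still between calls to the robot, and variables do not carry over. Pictures are saved under pics/ and viewed, and the job is handed in when it is done.

```bash
ls; mkdir -p pics; cat > h.py <<'E'
import numpy as np, cv2
from plant import manip, viewer
def grab(n, tag):
    f=viewer.grab_frame(n); cv2.imwrite(f'pics/{tag}.png',f['pixels']); np.savez(f'{tag}.npz',**{k:f[k] for k in('pixels','range_z','K','pose')}); return f
def load(tag): return dict(np.load(f'{tag}.npz'))
def cloud(f):
    K,T,z=f['K'],f['pose'],f['range_z']; v,u=np.mgrid[:400,:640]
    p=np.stack([(u-K[0,2])/K[0,0]*z,(v-K[1,2])/K[1,1]*z,z],-1)
    return p@T[:3,:3].T+T[:3,3]
def ray(f,u,v,h):
    d=f['pose'][:3,:3]@np.linalg.inv(f['K'])@[u,v,1]; o=f['pose'][:3,3]; return o+d*(h-o[2])/d[2]
def proj(f,p):
    q=f['pose'][:3,:3].T@(np.array(p)-f['pose'][:3,3]); q=f['K']@q; return q[:2]/q[2]
E
python3 - <<'E'
from h import *
for n in('side','top'):
    f=grab(n,n+'0'); print(n,f['pose'].round(3).tolist(),f['K'].round(1).tolist(),(f['range_z']>0).mean())
print(manip.state())
E
```

```text
pics
side [[-0.994, -0.083, 0.074, 0.467], [-0.108, 0.574, -0.812, 1.124], [0.025, -0.815, -0.579, 0.849], [0.0, 0.0, 0.0, 1.0]] [[421.0, 0.0, 319.8], [0.0, 421.0, 197.4], [0.0, 0.0, 1.0]] 0.99599609375
top [[0.029, -0.989, 0.148, 0.384], [-0.999, -0.034, -0.029, 0.121], [0.033, -0.147, -0.989, 1.221], [0.0, 0.0, 0.0, 1.0]] [[426.7, 0.0, 320.1], [0.0, 426.7, 206.5], [0.0, 0.0, 1.0]] 0.99620703125
{'time': 0.1, 'joint_pos': array([-1.30200157e+00,  5.33288510e-02,  1.61419487e+00,  9.64657019e-06,
        1.47602354e+00, -1.19007603e-01]), 'joint_vel': array([-0.00073807,  0.00035313, -0.00133318,  0.00058361,  0.00126865,
       -0.00017217]), 'joint_efforts': array([-5.50532077e-04, -3.94900274e+01, -3.71363854e+01, -1.78148089e-04,
        3.90494184e-03, -5.31832370e-06]), 'tool_pos': array([ 0.23618846, -0.57802026,  0.2301396 ]), 'tool_rot': array([ 0.58645212,  0.39473916,  0.58749537, -0.39383258]), 'contact_force': array([-0.22008933,  0.1627451 ,  0.29709659]), 'ft_torque': array([ 0.03102118,  0.01518651, -0.00177396]), 'gripper_width': 1.0015488564335153}
```

View pics/top0.png

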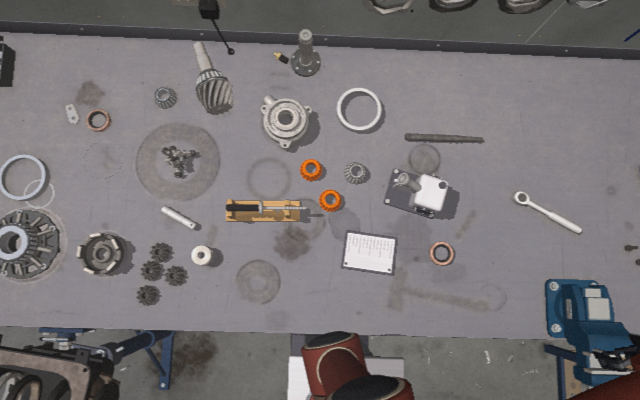

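View pics/side0.png

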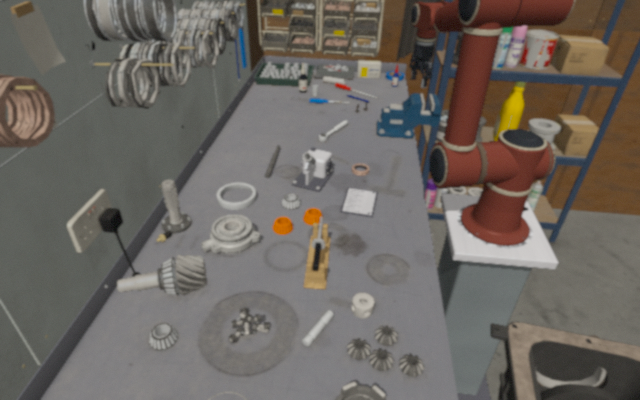

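```bash
python3 - <<'E'
from h import *
f=load('top0')
c=f['pixels'][145:285,215:465]; cv2.imwrite('pics/topc.png',cv2.resize(c,None,fx=3.2,fy=3.2,interpolation=cv2.INTER_CUBIC))
g=load('side0')
c=g['pixels'][130:300,230:400]; cv2.imwrite('pics/sidec.png',cv2.resize(c,None,fx=3.5,fy=3.5,interpolation=cv2.INTER_CUBIC))
E
```

```text
(no output)
```

View pics/topc.png

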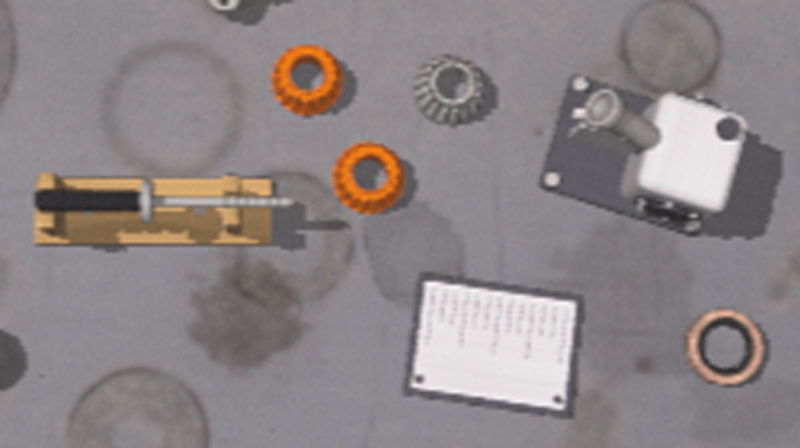

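View pics/sidec.png

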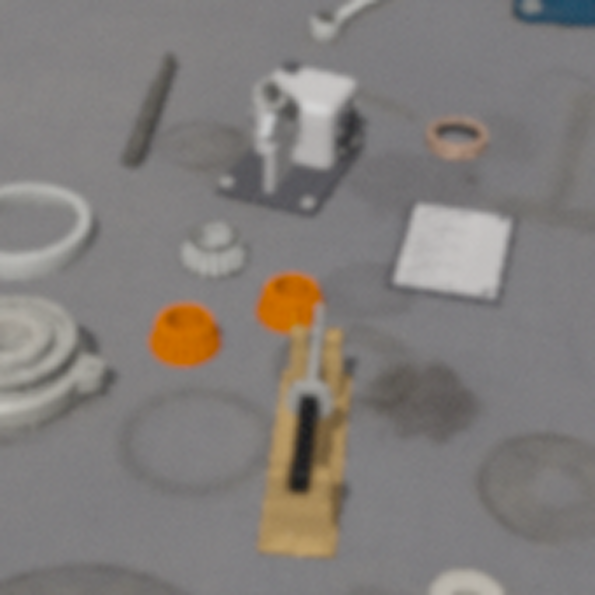

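```bash
python3 - <<'E'
from h import *
f=load('top0'); g=load('side0'); P=cloud(f); Q=cloud(g); px=f['pixels'].astype(int); mx=px.max(-1); mn=px.min(-1)
print('bench z',np.median(P[300:320,250:340,2]),np.median(Q[260:280,350:380,2]))
# handle
m=np.zeros((400,640),bool); m[200:214,222:262]=1; m&=(mx<50)&(P[...,2]>.04)
v,u=np.nonzero(m); print('handle px',u.min(),u.max(),v.min(),v.max(),len(u), 'z',np.median(P[m][:,2]))
h=np.array([ray(f,a,b,.077) for a,b in zip(u,v)]); r=cv2.minAreaRect((h[:,:2]*1000).astype(np.float32)); print('handle rect mm',r)
# side handle
m2=np.zeros((400,640),bool); m2[240:272,308:325]=1; m2&=(g['pixels'].max(-1)<60)&(Q[...,2]>.04)
v,u=np.nonzero(m2); h=np.array([ray(g,a,b,.077) for a,b in zip(u,v)]); print('side handle',len(u),cv2.minAreaRect((h[:,:2]*1000).astype(np.float32)))
# shank
for uu in range(256,314,3):
    col=P[196:214,uu]; i=np.argmax(col[:,2]); print(uu,196+i,col[i].round(3),mx[196+i,uu])
# plate
m=np.zeros((400,640),np.uint8); m[225:280,335:405]=1; 
w=((m>0)&(mn>190)).astype(np.uint8); w=cv2.morphologyEx(w,cv2.MORPH_CLOSE,np.ones((5,5)))
v,u=np.nonzero(w); h=np.array([ray(f,a,b,.006) for a,b in zip(u,v)]); print('plate white',cv2.minAreaRect((h[:,:2]*1000).astype(np.float32)))
w=((m>0)&((mn>190)|(mx<95))).astype(np.uint8); w=cv2.morphologyEx(w,cv2.MORPH_OPEN,np.ones((3,3)))
v,u=np.nonzero(w); h=np.array([ray(f,a,b,.006) for a,b in zip(u,v)]); print('plate all',cv2.minAreaRect((h[:,:2]*1000).astype(np.float32)))
# housing
m=np.zeros((400,640),bool); m[160:225,380:450]=1
d=m&(mx<95)&(P[...,2]>.002)&(P[...,2]<.02)
v,u=np.nonzero(d); h=np.array([ray(f,a,b,.01) for a,b in zip(u,v)]); print('base',cv2.minAreaRect((h[:,:2]*1000).astype(np.float32)), np.median(P[d][:,2]))
b=m&(P[...,2]>.08)&(P[...,2]<.093)&(mn>190); v,u=np.nonzero(b); h=np.array([ray(f,a,b,.087) for a,b in zip(u,v)]); print('block',cv2.minAreaRect((h[:,:2]*1000).astype(np.float32)),np.median(P[b][:,2]))
t=m&(P[...,2]>.097); np.set_printoptions(suppress=True); print('tube',P[t].round(3)[::4])
E
```

```text
bench z -0.00010919821196264667 0.0007814501910157201
handle px 228 257 205 210 66 z 0.07581532284564507
handle rect mm ((544.6357421875, 296.4331359863281), (78.46235656738281, 13.38025188446045), 89.8061294555664)
side handle 103 ((545.5115966796875, 308.8232116699219), (10.866872787475586, 96.52247619628906), 1.4030617475509644)
256 207 [0.548 0.26  0.082] 50
259 206 [0.55  0.251 0.087] 168
262 207 [0.549 0.244 0.08 ] 117
265 207 [0.55  0.237 0.071] 123
268 207 [0.551 0.229 0.069] 184
271 209 [0.545 0.22  0.071] 150
274 207 [0.551 0.212 0.072] 188
277 208 [0.549 0.204 0.068] 184
280 207 [0.552 0.196 0.071] 185
283 207 [0.552 0.188 0.073] 186
286 213 [0.534 0.179 0.083] 206
289 202 [0.565 0.172 0.081] 175
292 207 [0.553 0.164 0.069] 161
295 208 [0.55  0.155 0.072] 176
298 207 [0.553 0.147 0.069] 165
301 208 [0.551 0.139 0.071] 169
304 207 [0.554 0.131 0.073] 177
307 206 [0.567 0.123 0.004] 131
310 213 [0.547 0.114 0.004] 116
313 209 [0.558 0.106 0.006] 131
plate white ((439.4153747558594, -58.211204528808594), (134.69508361816406, 95.03357696533203), 83.46472930908203)
plate all ((
[... 981 characters left out ...]
3 ]
 [ 0.624 -0.143  0.13 ]
 [ 0.627 -0.157  0.114]
 [ 0.623 -0.117  0.115]
 [ 0.623 -0.127  0.116]
 [ 0.621 -0.135  0.13 ]
 [ 0.623 -0.148  0.12 ]
 [ 0.626 -0.161  0.108]
 [ 0.619 -0.121  0.12 ]
 [ 0.618 -0.129  0.13 ]
 [ 0.619 -0.141  0.125]
 [ 0.622 -0.155  0.114]
 [ 0.624 -0.167  0.106]
 [ 0.615 -0.122  0.128]
 [ 0.616 -0.133  0.126]
 [ 0.618 -0.146  0.117]
 [ 0.619 -0.157  0.115]
 [ 0.621 -0.17   0.106]
 [ 0.617 -0.142  0.111]
 [ 0.617 -0.153  0.111]
 [ 0.618 -0.164  0.107]
 [ 0.384  0.121  1.221]
 [ 0.614 -0.15   0.112]
 [ 0.616 -0.162  0.105]
 [ 0.62  -0.243  0.098]
 [ 0.613 -0.157  0.105]
 [ 0.614 -0.169  0.1  ]
 [ 0.611 -0.156  0.099]
 [ 0.609 -0.164  0.097]
 [ 0.384  0.121  1.221]]
```

```bash
python3 - <<'E'
from h import *
np.set_printoptions(suppress=True)
f=load('top0'); g=load('side0'); P=cloud(f); px=f['pixels'].astype(int); mx=px.max(-1); mn=px.min(-1)
# subpixel shank centre per column (bright over column vs wood: low saturation)
sat=(mx-mn)
for rng,h,kind in((range(232,256),.077,'handle'),(range(266,284),.0675,'shank'),(range(293,305),.0675,'shank')):
    pts=[]
    for uu in rng:
        vv=np.arange(198,216)
        if kind=='handle': w=np.clip(110-mx[198:216,uu],0,70)*(P[198:216,uu,2]>.05)
        else: w=((P[198:216,uu,2]>.055)&(sat[198:216,uu]<40))*1.0
        if w.sum()>0: pts.append(ray(f,uu,(w*vv).sum()/w.sum(),h)[:2])
    pts=np.array(pts); k=np.polyfit(pts[:,1],pts[:,0],1); print(kind,pts.mean(0).round(4),k.round(4),'n',len(pts))
# all points above .05 near shank
m=np.zeros_like(mx,bool); m[200:214,262:310]=1; m&=(P[...,2]>.062)&(sat<40)&(P[...,2]<.078); q=P[m]; print('n',len(q)); k=np.polyfit(q[:,1],q[:,0],1); print(k, q.mean(0), q[:,1].min())
hs=P[203:213,225:258].reshape(-1,3); hs=hs[(hs[:,2]>.07)&(hs[:,2]<.1)]; 
c=P[198:216,254:264].reshape(-1,3); c=c[(c[:,2]>.055)&(c[:,2]<.1)]; print('collar',c.round(3).tolist())
E
```

```text
handle [0.5459 0.2937] [-0.034   0.5559] n 24
shank [0.5491 0.2112] [-0.0047  0.5501] n 18
shank [0.5522 0.146 ] [0.0014 0.552 ] n 12
n 161
[-0.04208241  0.55814903] [0.5502974  0.1865775  0.06876952] 0.1255166325261368
collar [[0.566, 0.251, 0.074], [0.566, 0.248, 0.07], [0.566, 0.245, 0.075], [0.563, 0.251, 0.075], [0.563, 0.248, 0.077], [0.563, 0.245, 0.077], [0.559, 0.249, 0.083], [0.56, 0.248, 0.076], [0.56, 0.245, 0.078], [0.563, 0.244, 0.056], [0.556, 0.252, 0.082], [0.556, 0.249, 0.083], [0.557, 0.247, 0.081], [0.557, 0.244, 0.079], [0.56, 0.244, 0.056], [0.554, 0.266, 0.077], [0.555, 0.264, 0.071], [0.554, 0.26, 0.078], [0.554, 0.258, 0.078], [0.555, 0.256, 0.074], [0.553, 0.251, 0.086], [0.553, 0.249, 0.083], [0.554, 0.247, 0.083], [0.554, 0.244, 0.08], [0.551, 0.266, 0.077], [0.551, 0.263, 0.077], [0.551, 0.26, 0.079], [0.551, 0.257, 0.082], [0.551, 0.255, 0.077], [0.55, 0.251, 0.087], [0.551, 0.249, 0.083], [0.551, 0.246, 0.084], [0.552, 0.244, 0.077], [0.553, 0.242, 0.069], [0.548, 0.266, 0.078], [0.548, 0.263, 0.08], [0.548, 0.26, 0.082], [0.548, 0.258, 0.078], [0.549, 
[... 385 characters left out ...]
43, 0.263, 0.076], [0.543, 0.26, 0.081], [0.543, 0.258, 0.075], [0.543, 0.255, 0.077], [0.542, 0.251, 0.084], [0.543, 0.249, 0.083], [0.542, 0.246, 0.085], [0.544, 0.244, 0.077], [0.545, 0.243, 0.065], [0.541, 0.266, 0.07], [0.541, 0.263, 0.072], [0.541, 0.261, 0.072], [0.541, 0.258, 0.073], [0.541, 0.255, 0.074], [0.54, 0.252, 0.08], [0.541, 0.249, 0.078], [0.54, 0.246, 0.08], [0.541, 0.244, 0.075], [0.537, 0.251, 0.081], [0.538, 0.249, 0.08], [0.538, 0.246, 0.077], [0.538, 0.244, 0.077], [0.536, 0.249, 0.075], [0.536, 0.246, 0.075], [0.536, 0.244, 0.076], [0.533, 0.249, 0.075], [0.533, 0.246, 0.077], [0.533, 0.244, 0.073], [0.531, 0.25, 0.068], [0.531, 0.247, 0.071], [0.531, 0.244, 0.072]]
```

```bash
python3 - <<'E'
from h import *
f=load('top0')
c=f['pixels'][155:225,375:455]; c=cv2.resize(c,None,fx=9,fy=8.5,interpolation=cv2.INTER_NEAREST); c=cv2.resize(f['pixels'][155:225,375:455],None,fx=8.5,fy=8.5,interpolation=cv2.INTER_NEAREST)
cv2.imwrite('pics/hous.png',c)
g=load('side0'); c=cv2.resize(g['pixels'][140:200,280:350],None,fx=9,fy=9,interpolation=cv2.INTER_NEAREST); cv2.imwrite('pics/houss.png',c)
E
```

```text
(no output)
```

View pics/hous.png

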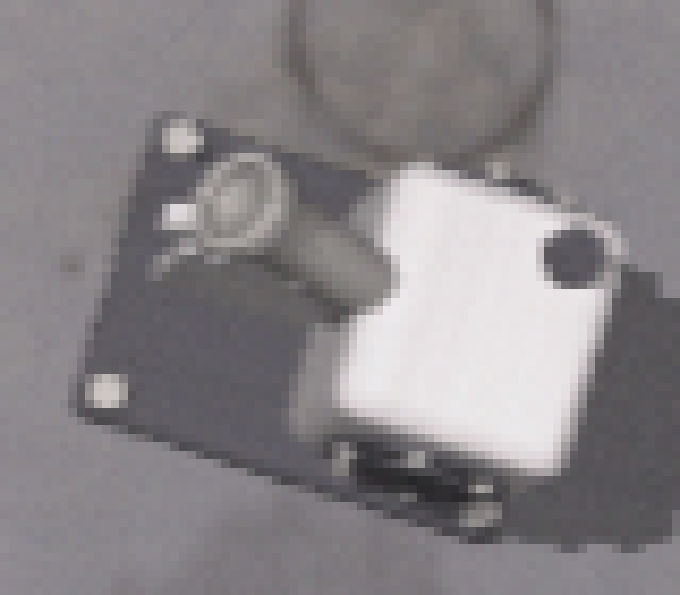

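View pics/houss.png

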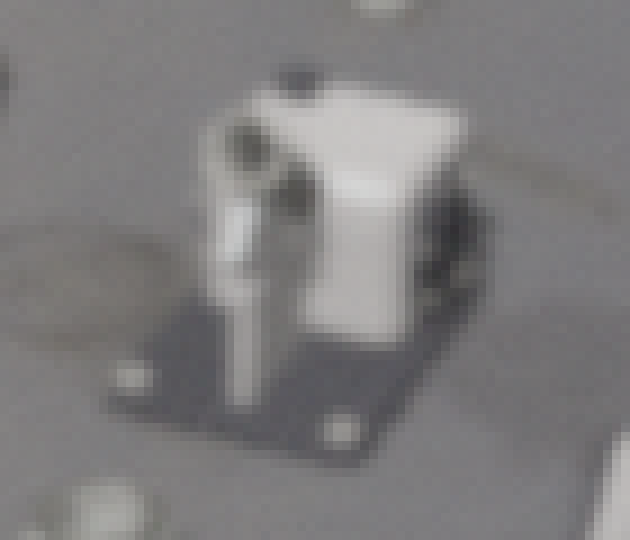

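```bash
python3 - <<'E'
from h import *
np.set_printoptions(suppress=True)
f=load('top0'); g=load('side0')
o=lambda a,b,h:ray(f,375+a/8.5-.5,155+b/8.5-.5,h)
TL,BL,BR=o(158,112,.008),o(72,412,.008),o(500,545,.008)
print('base',TL,BL,BR,np.linalg.norm(TL-BL),np.linalg.norm(BL-BR), 'C',(TL+BR)/2)
d=TL-BL; print('xdir yaw deg(perp y)',np.degrees(np.arctan2(-d[0],d[1])) if 0 else np.degrees(np.arctan2(d[1],d[0])), 'y yaw',np.degrees(np.arctan2((BL-BR)[1],(BL-BR)[0])))
a,b,c,e=[o(*p,.087) for p in((400,166),(338,410),(562,470),(625,232))]
print('block',a,b,c,e,np.linalg.norm(a-b),np.linalg.norm(b-c),np.linalg.norm(c-e),'cen',(a+b+c+e)/4)
print(np.degrees(np.arctan2(*(a-b)[1::-1])),np.degrees(np.arctan2(*(e-c)[1::-1])),np.degrees(np.arctan2(*(b-c)[1::-1])))
print('mouth top',o(240,203,.125), 'plug',o(575,257,.094))
s=lambda x,y,h:ray(g,280+x/9-.5,140+y/9-.5,h)
print('side mouth',s(248,143,.125),'side base front corners',s(105,402,.008),s(355,465,.008),'top-left block',s(465,110,.087))
# plate corners in top crop (3.2x, off 215,145)
q=[ray(f,215+x/3.2-.5,145+y/3.2-.5,.006) for x,y in((423,273),(582,294),(572,416),(403,393))]
print('plate',np.round(q,3),np.mean(q,0),[np.linalg.norm(q[i]-q[i-1]).round(3) for i in range(4)])
print(np.degrees(np.arctan2(*(q[0]-q[1])[1::-1])))
E
```

```text
base [ 0.68846419 -0.1252456   0.008     ] [ 0.58263707 -0.09619967  0.008     ] [ 0.54189481 -0.24274513  0.008     ] 0.10974081288455831 0.1521035961668227 C [ 0.6151795  -0.18399537  0.008     ]
xdir yaw deg(perp y) -15.347792087487326 y yaw 74.46311789633702
block [ 0.65371533 -0.1878009   0.087     ] [ 0.57329598 -0.16736839  0.087     ] [ 0.55638978 -0.23927861  0.087     ] [ 0.63463182 -0.26077555  0.087     ] 0.08297444262678998 0.0738708288042767 0.08114145529846595 cen [ 0.60450823 -0.21380587  0.087     ]
-14.255751878584634 -15.362892636035605 76.76993619598765
mouth top [ 0.63106967 -0.12726845  0.125     ] plug [ 0.62433711 -0.24213905  0.094     ]
side mouth [ 0.6305228  -0.13449502  0.125     ] side base front corners [ 0.68582792 -0.12297214  0.008     ] [ 0.58187851 -0.0931798   0.008     ] top-left block [ 0.5545945  -0.24096304  0.087     ]
plate [[ 0.502  0.007  0.006]
 [ 0.487 -0.136  0.006]
 [ 0.379 -0.127  0.006]
 [ 0.395  0.023  0.006]] [ 0.44065205 -0.05827115  0.006     ] [np.float64(0.108), np.float64(0.144), np.float64(0.109), np.float64(0.151)]
84.31350830442733
```

```bash
cat >> h.py <<'E'
from scipy.spatial.transform import Rotation as R
np.set_printoptions(suppress=True,precision=4)
def cur():
    s=manip.state(); q=s['tool_rot']; return s,np.array(s['tool_pos']),R.from_quat([q[1],q[2],q[3],q[0]])
def tgt(x,y):
    x=np.array(x,float);x/=np.linalg.norm(x); y=np.array(y,float); y-=x*(x@y); y/=np.linalg.norm(y)
    return R.from_matrix(np.stack([x,y,np.cross(x,y)],1))
def plan(p,Rt):
    s,p0,R0=cur(); rv=np.degrees((R0.inv()*Rt).as_rotvec()); d=np.array(p)-p0
    print('t',round(s['time'],2),'p',p0,'j',np.array(s['joint_pos']).round(3),'F',s['contact_force'].round(1),'w',round(s['gripper_width'],3))
    print('rotvec deg',rv,'shift cm in current tool axes',R0.inv().apply(d)*100,'in target axes',Rt.inv().apply(d)*100)
    print('Rcur',R0.as_matrix().round(3).tolist())
E
python3 - <<'E'
from h import *
plan([.5457,.300,.20],tgt([0,0,-1],[.04,-1,0])); plan([.5457,.300,.20],tgt([0,0,-1],[-.04,1,0]))
E
```

```text
t 0.1 p [ 0.2362 -0.578   0.2301] j [-1.302  0.053  1.614  0.     1.476 -0.119] F [-0.2  0.2  0.3] w 1.002
rotvec deg [109.9287  -0.088    0.0973] shift cm in current tool axes [  3.1639  61.8547 -69.5718] in target axes [  3.014  -86.4948 -34.4357]
Rcur [[-0.001, 0.926, 0.378], [0.002, 0.378, -0.926], [-1.0, 0.0, -0.002]]
t 0.1 p [ 0.2362 -0.578   0.2301] j [-1.302  0.053  1.614  0.     1.476 -0.119] F [-0.2  0.2  0.3] w 1.002
rotvec deg [-70.0712  -0.0885  -0.08  ] shift cm in current tool axes [  3.1639  61.8547 -69.5718] in target axes [ 3.014  86.4948 34.4357]
Rcur [[-0.001, 0.926, 0.378], [0.002, 0.378, -0.926], [-1.0, 0.0, -0.002]]
```

```bash
python3 -m inch '[{"fingers":1,"delta_pos":[0,3.99,-4.48],"twist":[-10,0,0]},{"fingers":1,"delta_pos":[0,4.71,-3.72],"twist":[-10,0,0]},{"fingers":1,"delta_pos":[0,5.28,-2.85],"twist":[-10,0,0]},{"fingers":1,"delta_pos":[0,5.69,-1.89],"twist":[-10,0,0]},{"fingers":1,"delta_pos":[0,5.94,-0.87],"twist":[-10,0,0]}]'
python3 - <<'E'
from h import *
plan([.5457,.300,.20],tgt([0,0,-1],[-.04,1,0]))
E
```

```text
time: 0.72
tool_pos: [0.3363, -0.2937, 0.2308]
tool_rot: [0.699, 0.108, 0.699, -0.107]
contact_force: [0.4, 0.2, 0.3]
gripper_width: 1.002
t 0.72 p [ 0.3363 -0.2937  0.2308] j [-0.885 -0.397  2.01   0.     1.53  -0.58 ] F [0.4 0.2 0.3] w 1.002
rotvec deg [-19.7787  -0.0039  -0.0273] shift cm in current tool axes [ 3.1083 62.9143  2.1291] in target axes [ 3.0799 58.4838 23.293 ]
Rcur [[-0.0, 0.301, 0.954], [0.0, 0.954, -0.301], [-1.0, 0.0, -0.0]]
```

```bash
python3 -m inch '[{"fingers":1,"delta_pos":[0,6.0,0.2],"twist":[-10,0,0]},{"fingers":1,"delta_pos":[0,5.9,1.3],"twist":[-9.8,0,0]},{"fingers":1,"delta_pos":[0,5.6,2.2],"twist":[0,0,0]},{"fingers":1,"delta_pos":[0,5.6,2.2],"twist":[0,0,0]},{"fingers":1,"delta_pos":[0,5.6,2.2],"twist":[0,0,0]}]'
python3 - <<'E'
from h import *
plan([.5457,.300,.20],tgt([0,0,-1],[-.04,1,0]))
E
```

```text
time: 1.35
tool_pos: [0.4374, -0.0102, 0.2311]
tool_rot: [0.707, -0.013, 0.707, 0.012]
contact_force: [1.2, -0.2, 0.9]
gripper_width: 1.0
t 1.35 p [ 0.4374 -0.0102  0.2311] j [-0.194 -0.424  2.028 -0.     1.537 -0.229] F [ 1.2 -0.2  0.9] w 1.0
rotvec deg [-0.2705  0.0182  0.0135] shift cm in current tool axes [ 3.1051 30.6232 11.9163] in target axes [ 3.1085 30.5659 12.0617]
Rcur [[0.0, -0.035, 0.999], [-0.0, 0.999, 0.035], [-1.0, -0.0, 0.0]]
```

```bash
python3 -m inch '[{"fingers":1,"delta_pos":[0,5.6,2.2],"twist":[0,0,0]},{"fingers":1,"delta_pos":[0,5.6,2.2],"twist":[0,0,0]},{"fingers":1,"delta_pos":[0,5.6,2.2],"twist":[0,0,0]},{"fingers":1,"delta_pos":[0,5.6,2.2],"twist":[0,0,0]},{"fingers":1,"delta_pos":[2,4,1.6],"twist":[0,0,0]}]'
python3 -m inch '[{"fingers":1,"delta_pos":[0,0,0],"twist":[0,0,0]}]'
python3 - <<'E'
from h import *
plan([.5457,.300,.20],tgt([0,0,-1],[-.04,1,0]))
grab('top','top1'); grab('side','side1')
f=load('top1'); cv2.imwrite('pics/top1c.png',cv2.resize(f['pixels'][150:260,190:340],None,fx=5,fy=5,interpolation=cv2.INTER_CUBIC))
f=load('side1'); cv2.imwrite('pics/side1c.png',cv2.resize(f['pixels'][150:300,260:380],None,fx=4,fy=4,interpolation=cv2.INTER_CUBIC))
E
```

```text
time: 1.98
tool_pos: [0.5332, 0.2581, 0.2126]
tool_rot: [0.708, -0.013, 0.706, 0.013]
contact_force: [0.3, -0.1, -0.2]
gripper_width: 0.999
time: 2.1
tool_pos: [0.5308, 0.2571, 0.2081]
tool_rot: [0.705, -0.014, 0.709, 0.013]
contact_force: [-0.7, -0.3, -0.2]
gripper_width: 1.002
t 2.1 p [0.5308 0.2571 0.2081] j [ 0.325 -0.012  1.717  0.     1.441  0.286] F [-0.7 -0.3 -0.2] w 1.002
rotvec deg [-0.0734 -0.3005  0.0743] shift cm in current tool axes [0.7933 4.2268 1.6609] in target axes [0.8075 4.2236 1.6621]
Rcur [[-0.005, -0.039, 0.999], [-0.002, 0.999, 0.039], [-1.0, -0.001, -0.005]]
```

View pics/top1c.png

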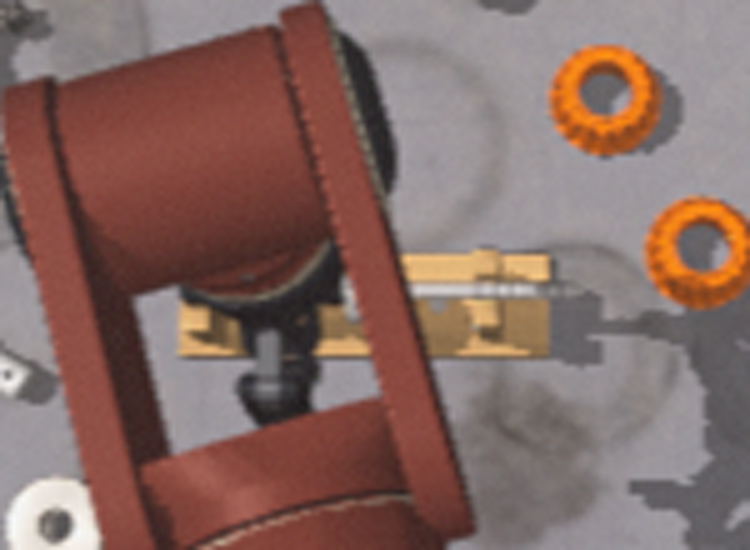

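View pics/side1c.png

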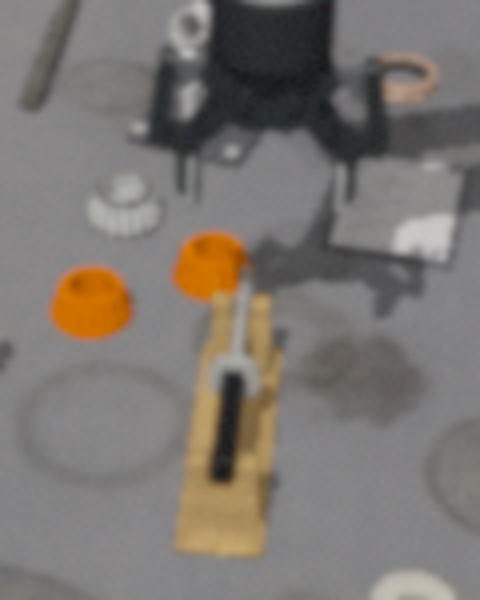

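```bash
python3 -m inch '[{"fingers":1,"delta_pos":[3,4.1,1.65],"twist":[0,-0.3,0]},{"fingers":1,"delta_pos":[4,0,0],"twist":[0,0,0]},{"fingers":1,"delta_pos":[0,0,0],"twist":[0,0,0]}]'
python3 - <<'E'
from h import *
plan([.5457,.298,.046],tgt([0,0,-1],[-.04,1,0]))
E
```

```text
time: 2.58
tool_pos: [0.5449, 0.2948, 0.138]
tool_rot: [0.707, -0.013, 0.707, 0.011]
contact_force: [0.4, -0.4, 0.7]
gripper_width: 1.0
t 2.58 p [0.5449 0.2948 0.138 ] j [ 0.377  0.115  1.707 -0.002  1.322  0.343] F [ 0.4 -0.4  0.7] w 1.0
rotvec deg [-0.3398 -0.081   0.1532] shift cm in current tool axes [9.1968 0.3379 0.0993] in target axes [9.1978 0.3127 0.0883]
Rcur [[-0.001, -0.034, 0.999], [-0.003, 0.999, 0.034], [-1.0, -0.003, -0.001]]
```

```bash
python3 -m inch '[{"fingers":1,"delta_pos":[4,0.3,0.1],"twist":[-0.3,0,0]},{"fingers":1,"delta_pos":[2.6,0,0],"twist":[0,0,0]},{"fingers":1,"delta_pos":[2.6,0,0],"twist":[0,0,0]},{"fingers":1,"delta_pos":[0,0,0],"twist":[0,0,0]}]'
python3 - <<'E'
from h import *
plan([.5457,.298,.046],tgt([0,0,-1],[-.04,1,0]))
grab('side','side2')
f=load('side2'); cv2.imwrite('pics/side2c.png',cv2.resize(f['pixels'][170:300,260:380],None,fx=4.5,fy=4.5,interpolation=cv2.INTER_CUBIC))
E
```

```text
time: 3.08
tool_pos: [0.5482, 0.2986, 0.0494]
tool_rot: [0.708, -0.014, 0.706, 0.014]
contact_force: [-0.0, 0.1, -0.2]
gripper_width: 0.998
t 3.08 p [0.5482 0.2986 0.0494] j [ 0.38   0.223  1.747 -0.002  1.169  0.342] F [-0.   0.1 -0.2] w 0.998
rotvec deg [-0.0541  0.2015  0.0473] shift cm in current tool axes [ 0.335  -0.0458 -0.2491] in target axes [ 0.3358 -0.0459 -0.2479]
Rcur [[0.004, -0.039, 0.999], [-0.001, 0.999, 0.039], [-1.0, -0.001, 0.004]]
```

View pics/side2c.png

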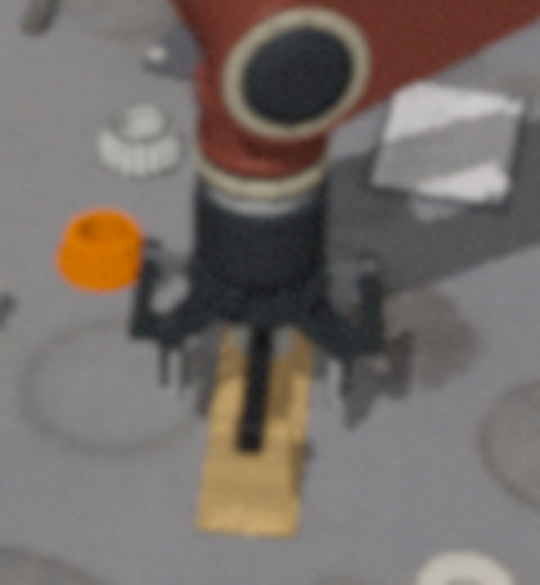

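The fingers straddle the handle (finger tips near crop (170,380) and (345,395), handle at (255,390)). I'll centre it, go down 3 mm and close.

```bash
python3 -m inch '[{"fingers":1,"delta_pos":[0.3,0,-0.2],"twist":[0,0.2,0]},{"fingers":-0.2,"delta_pos":[0,0,0],"twist":[0,0,0]},{"fingers":-0.5,"delta_pos":[0,0,0],"twist":[0,0,0]},{"fingers":-1,"delta_pos":[0,0,0],"twist":[0,0,0]},{"fingers":-1,"delta_pos":[0,0,0],"twist":[0,0,0]}]'
python3 -m inch '[{"fingers":-1,"delta_pos":[0,0,0],"twist":[0,0,0]},{"fingers":-1,"delta_pos":[0,0,0],"twist":[0,0,0]},{"fingers":-1,"delta_pos":[0,0,0],"twist":[0,0,0]}]'
```

```text
time: 3.75
tool_pos: [0.5468, 0.2999, 0.0466]
tool_rot: [0.708, -0.014, 0.706, 0.014]
contact_force: [0.7, 0.8, -0.0]
gripper_width: 0.177
time: 4.12
tool_pos: [0.5468, 0.2999, 0.0466]
tool_rot: [0.708, -0.014, 0.706, 0.014]
contact_force: [0.6, 0.8, 1.9]
gripper_width: 0.178
```

```bash
python3 -m inch '[{"fingers":-1,"delta_pos":[-1,0,0],"twist":[0,0,0]},{"fingers":-1,"delta_pos":[-3,0,0],"twist":[0,0,0]},{"fingers":-1,"delta_pos":[-5,0,0],"twist":[0,0,0]},{"fingers":-1,"delta_pos":[-5,0,0],"twist":[0,0,0]},{"fingers":-1,"delta_pos":[-5,0,0],"twist":[0,0,0]}]'
python3 -m inch '[{"fingers":-1,"delta_pos":[0,0,0],"twist":[0,0,0]},{"fingers":-1,"delta_pos":[0,0,0],"twist":[0,0,0]}]'
python3 - <<'E'
from h import *
grab('side','side3');grab('top','top3')
f=load('side3'); cv2.imwrite('pics/side3c.png',cv2.resize(f['pixels'][120:280,250:390],None,fx=3.7,fy=3.7,interpolation=cv2.INTER_CUBIC))
f=load('top3'); cv2.imwrite('pics/top3c.png',cv2.resize(f['pixels'][150:280,200:400],None,fx=4,fy=4,interpolation=cv2.INTER_CUBIC))
t=np.array([np.cos(np.radians(40))*.262,np.cos(np.radians(40))*.965,np.sin(np.radians(40))])
fh=np.array([-.262,-.965,0]); plan([.6,-.0,.3],tgt(-fh*np.sin(np.radians(40))-np.array([0,0,1])*np.cos(np.radians(40)),t))
E
```

```text
time: 4.75
tool_pos: [0.5457, 0.2995, 0.2377]
tool_rot: [0.707, -0.014, 0.707, 0.014]
contact_force: [0.7, -0.1, -0.8]
gripper_width: 0.174
time: 5.0
tool_pos: [0.5457, 0.2995, 0.2352]
tool_rot: [0.707, -0.015, 0.707, 0.014]
contact_force: [-0.3, -0.1, -3.2]
gripper_width: 0.176
t 5.1 p [0.545  0.2993 0.2334] j [ 0.383  0.046  1.616 -0.001  1.482  0.342] F [ 0.4  0.2 -1.7] w 0.18
rotvec deg [16.7444 -6.2436 39.794 ] shift cm in current tool axes [ -6.6199 -30.1353   4.2635] in target axes [-22.737  -16.7434  13.1464]
Rcur [[-0.003, -0.04, 0.999], [-0.002, 0.999, 0.04], [-1.0, -0.002, -0.003]]
```

View pics/side3c.png

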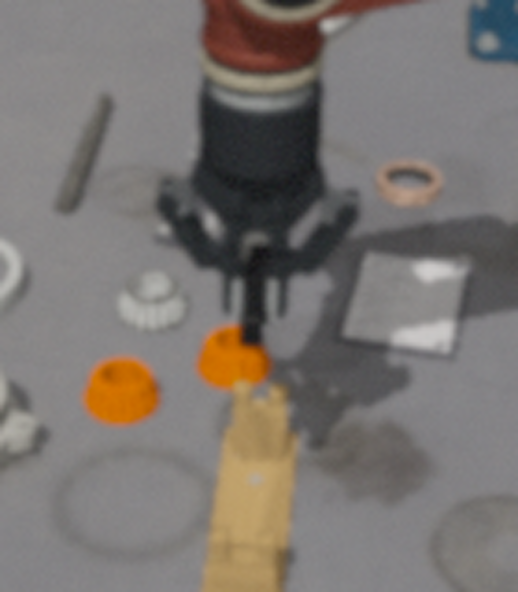

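View pics/top3c.png

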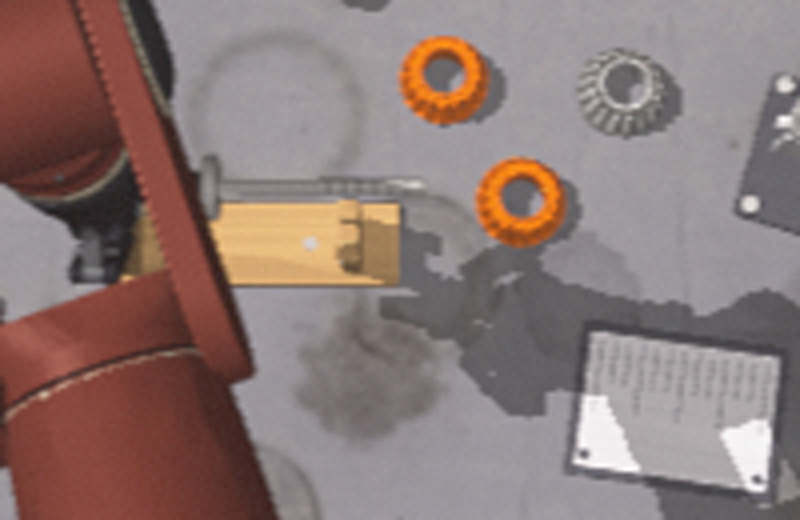

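```bash
cat >> h.py <<'E'
def shank(f,box,pred_o,pred_d,rad=.02):
    P=cloud(f); u0,u1,v0,v1=box; q=P[v0:v1,u0:u1].reshape(-1,3); w=q-pred_o; s=w@pred_d; r=np.linalg.norm(w-np.outer(s,pred_d),axis=1)
    k=(s>.06)&(s<.19)&(r<rad); q=q[k]
    for _ in range(3):
        c=q.mean(0); d=np.linalg.svd(q-c)[2][0]; d*=np.sign(d@pred_d); w=q-c; r=np.linalg.norm(w-np.outer(w@d,d),axis=1); q=q[r<max(2*np.median(r),.003)]
    return c,d,((q-c)@d).max(),len(q),q
E
python3 - <<'E'
from h import *
f=load('top3'); s,p,Rc=cur(); M=Rc.as_matrix()
o=p-.019*M[:,0]; d0=-M[:,1]
c,d,e,n,q=shank(f,(245,315,185,205),o,d0)
print('o',o,'d0',d0,'c',c,'d',d,'tip',c+d*e,n,'offset at c',c-(o+d0*((c-o)@d0)))
print('angle pitch',np.degrees(np.arcsin(d[2])),'tip pred',o+.173*d0)
E
```

```text
o [0.5451 0.2993 0.2524] d0 [ 0.0405 -0.9992  0.0016] c [0.549  0.1817 0.2561] d [ 0.0368 -0.9993 -0.0086] tip [0.5511 0.1256 0.2556] 198 offset at c [-0.0008 -0.      0.0034]
angle pitch -0.491052073319344 tip pred [0.5521 0.1264 0.2527]
```

```bash
python3 -m inch '[{"fingers":-1,"delta_pos":[-0.6,-1,1],"twist":[3.35,-1.25,7.95]},{"fingers":-1,"delta_pos":[-0.6,-1,1],"twist":[3.35,-1.25,7.95]},{"fingers":-1,"delta_pos":[-0.6,-1,1],"twist":[3.35,-1.25,7.95]},{"fingers":-1,"delta_pos":[-0.6,-1,1],"twist":[3.35,-1.25,7.95]},{"fingers":-1,"delta_pos":[-0.6,-1,1],"twist":[3.35,-1.25,7.95]}]'
python3 -m inch '[{"fingers":-1,"delta_pos":[0,0,0],"twist":[0,0,0]}]'
cat >> h.py <<'E'
A=np.radians(40)
def settube(yaw,mouth):
    y=np.array([np.cos(yaw),np.sin(yaw),0]); t=y*np.cos(A)+np.array([0,0,np.sin(A)]); Rt=tgt(y*np.sin(A)-np.array([0,0,np.cos(A)]),t)
    return np.array(mouth),t,Rt
M0,T0,R0t=settube(np.radians(74.8),[.631,-.1265,.125])
def tcp_at(ztip,M=M0,t=T0,Rt=R0t): return M+t*(.173+ztip)+.019*Rt.as_matrix()[:,0]
def where(M=M0,t=T0,Rt=R0t):
    s,p,Rc=cur(); m=Rc.as_matrix(); o=p-.019*m[:,0]; tip=o-.173*m[:,1]
    for n,q in(('tip',tip),('collar',o-.053*m[:,1])):
        w=q-M; print(n,'along',round(w@t*1000,1),'mm; lateral world',((w-(w@t)*t)*1000).round(1),'in tool yz', (m.T@(w-(w@t)*t)*1000).round(1))
    print('angle deg',np.degrees(np.arccos(np.clip(-m[:,1]@-t,-1,1))))
E
python3 - <<'E'
from h import *
plan(tcp_at(.04),R0t)
E
```

```text
time: 5.72
tool_pos: [0.5905, 0.2401, 0.2502]
tool_rot: [0.691, 0.33, 0.625, 0.153]
contact_force: [0.5, 0.5, -2.5]
gripper_width: 0.176
time: 5.85
tool_pos: [0.5894, 0.2386, 0.2471]
tool_rot: [0.69, 0.329, 0.627, 0.15]
contact_force: [-0.8, -0.1, -1.3]
gripper_width: 0.177
t 5.85 p [0.5894 0.2386 0.2471] j [-0.016 -0.1    1.846  0.707  1.277  0.082] F [-0.8 -0.1 -1.3] w 0.177
rotvec deg [-0.2709 -0.0215  0.0729] shift cm in current tool axes [-10.6786 -12.6492  13.6396] in target axes [-10.6896 -12.7     13.5837]
Rcur [[0.168, 0.206, 0.964], [0.619, 0.739, -0.265], [-0.767, 0.642, -0.003]]
```

```bash
python3 -m inch '[{"fingers":-1,"delta_pos":[-2.5,-2.9,3.1],"twist":[0,0,0]},{"fingers":-1,"delta_pos":[-2.5,-2.9,3.1],"twist":[0,0,0]},{"fingers":-1,"delta_pos":[-2.5,-2.9,3.1],"twist":[0,0,0]},{"fingers":-1,"delta_pos":[-1.9,-2.4,2.6],"twist":[-0.2,0,0]},{"fingers":-1,"delta_pos":[-1.3,-1.6,1.7],"twist":[0,0,0]}]'
python3 -m inch '[{"fingers":-1,"delta_pos":[0,0,0],"twist":[0,0,0]},{"fingers":-1,"delta_pos":[0,0,0],"twist":[0,0,0]}]'
python3 - <<'E'
from h import *
plan(tcp_at(.04),R0t); where()
for n in('side','top'):
    f=grab(n,n+'4'); 
f=load('side4'); cv2.imwrite('pics/side4c.png',cv2.resize(f['pixels'][110:200,260:380],None,fx=6.5,fy=6.5,interpolation=cv2.INTER_CUBIC))
f=load('top4'); cv2.imwrite('pics/top4c.png',cv2.resize(f['pixels'][145:225,330:450],None,fx=6.5,fy=6.5,interpolation=cv2.INTER_CUBIC))
E
```

```text
time: 6.48
tool_pos: [0.6792, 0.0442, 0.2513]
tool_rot: [0.692, 0.326, 0.626, 0.153]
contact_force: [0.3, 0.9, -2.3]
gripper_width: 0.182
time: 6.72
tool_pos: [0.6783, 0.0463, 0.2519]
tool_rot: [0.692, 0.326, 0.626, 0.154]
contact_force: [0.5, 0.8, -1.3]
gripper_width: 0.176
t 6.72 p [0.6783 0.0463 0.2519] j [-0.315  0.126  1.611  0.703  1.475 -0.151] F [ 0.5  0.8 -1.3] w 0.176
rotvec deg [ 0.3641  0.0377 -0.0924] shift cm in current tool axes [ 0.1024 -0.5835 -0.0376] in target axes [ 0.1034 -0.5836 -0.0338]
Rcur [[0.169, 0.194, 0.966], [0.621, 0.74, -0.258], [-0.765, 0.644, 0.005]]
tip along 45.8 mm; lateral world [ 1.2 -0.8  0.6] in tool yz [-0.8 -0.   1.4]
collar along 165.8 mm; lateral world [ 0.5 -0.8  0.7] in tool yz [-0.9 -0.   0.7]
angle deg 0.37564443678432774
```

View pics/side4c.png

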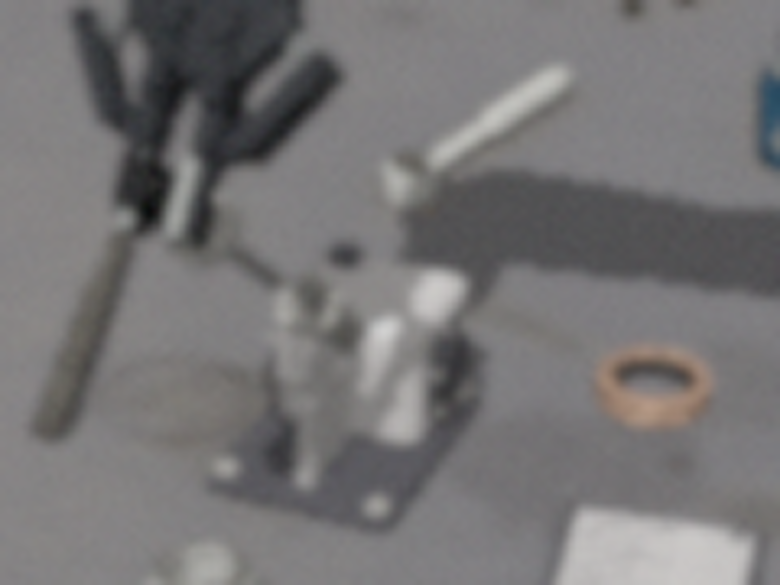

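View pics/top4c.png

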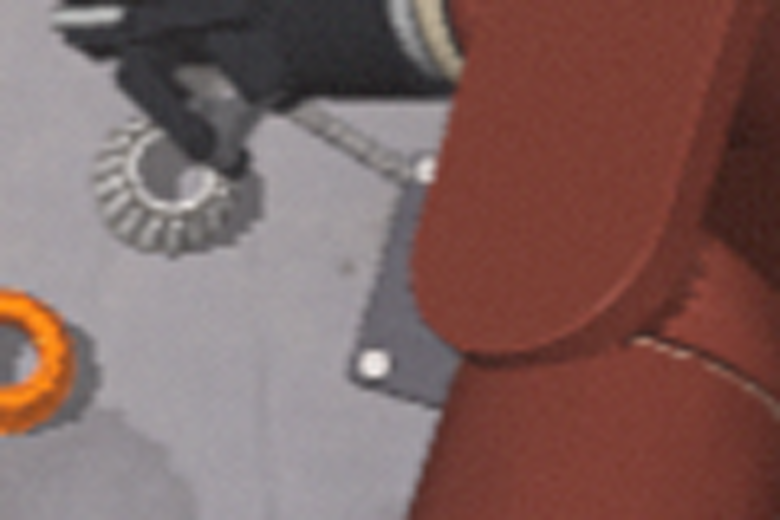

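```bash
python3 - <<'E'
from h import *
f=load('side4'); s,p,Rc=cur(); m=Rc.as_matrix(); o=p-.019*m[:,0]
cr=lambda q:((proj(f,q)-[260,110]+.5)*6.5).round(0)
for k in(.06,.1,.14,.173): print(k,cr(o-k*m[:,1]))
print('mouth',cr(M0),'20mm in',cr(M0-.02*T0))
x=R0t.as_matrix()[:,0];z=R0t.as_matrix()[:,2]
print([cr(M0+.017*(np.cos(a)*x+np.sin(a)*z)).tolist() for a in np.arange(0,6.28,np.pi/4)])
im=cv2.resize(f['pixels'][130:175,280:330],None,fx=14,fy=14,interpolation=cv2.INTER_CUBIC)
q=lambda w:tuple(((proj(f,w)-[280,130]+.5)*14).astype(int).tolist())
for r,c in((.017,(0,0,255)),(.0125,(0,255,255))):
    cv2.polylines(im,[np.array([q(M0+r*(np.cos(a)*x+np.sin(a)*z)) for a in np.arange(0,6.28,.2)])],True,c,1)
cv2.line(im,q(o-.06*m[:,1]),q(o-.173*m[:,1]),(0,255,0),1)
cv2.imwrite('pics/ov4.png',im)
E
```

```text
0.06 [207. 233.]
0.1 [233. 252.]
0.14 [258. 270.]
0.173 [278. 284.]
mouth [306. 306.] 20mm in [317. 313.]
[[298.0, 337.0], [280.0, 323.0], [277.0, 299.0], [291.0, 279.0], [314.0, 275.0], [333.0, 288.0], [336.0, 312.0], [321.0, 332.0]]
```

View pics/ov4.png

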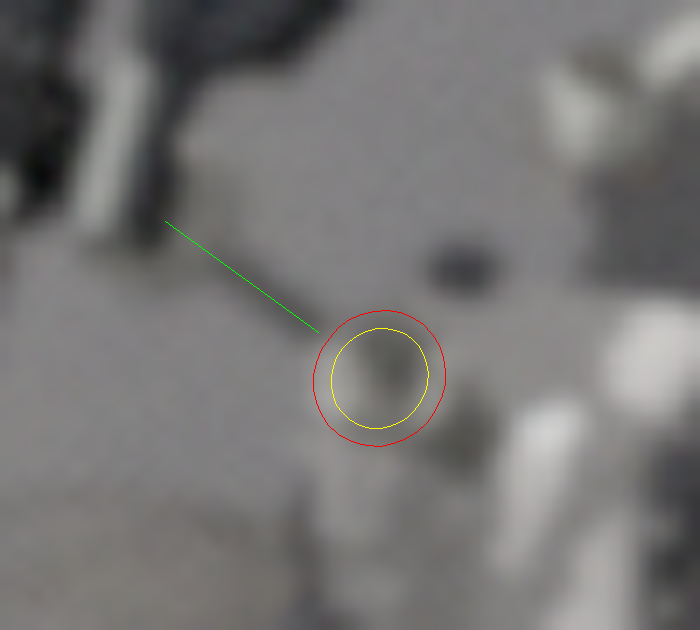

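```bash
python3 - <<'E'
from h import *
x=R0t.as_matrix()[:,0];z=R0t.as_matrix()[:,2]
o=[]
for tag,(u0,u1,v0,v1) in(('side0',(290,325,140,175)),('top0',(385,420,165,200))):
    f=load(tag); im=cv2.resize(f['pixels'][v0:v1,u0:u1],None,fx=11,fy=11,interpolation=cv2.INTER_CUBIC); o.append(im.copy())
    q=lambda w:tuple(((proj(f,w)-[u0,v0]+.5)*11).astype(int).tolist())
    for r,c in((.017,(0,0,255)),(.0125,(0,255,255))):
        cv2.polylines(im,[np.array([q(M0+r*(np.cos(a)*x+np.sin(a)*z)) for a in np.arange(0,6.28,.2)])],True,c,1)
    for sg in(1,-1): cv2.line(im,q(M0-.02*T0+sg*.012*z),q(M0-.08*T0+sg*.012*z),(0,255,0),1)
    o.append(im)
cv2.imwrite('pics/ov0.png',np.vstack([np.hstack(o[:2]),np.hstack(o[2:])])[:,:])
i=cv2.imread('pics/ov0.png');cv2.imwrite('pics/ov0.png',cv2.resize(i,(600,600)))
E
```

```text
(no output)
```

View pics/ov0.png

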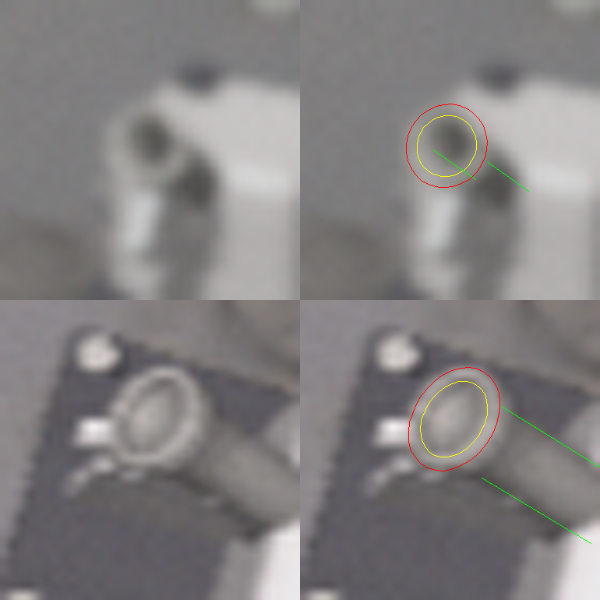

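```bash
python3 -m inch '[{"fingers":-1,"delta_pos":[0.1,-1.5,-0.05],"twist":[0.35,0,0]},{"fingers":-1,"delta_pos":[0,-1.5,0],"twist":[0,0,0]},{"fingers":-1,"delta_pos":[0,-1.2,0],"twist":[0,0,0]},{"fingers":-1,"delta_pos":[0,0,0],"twist":[0,0,0]}]'
python3 - <<'E'
from h import *
plan(tcp_at(-.02),R0t); where()
f=grab('side','side5'); s,p,Rc=cur(); m=Rc.as_matrix(); o=p-.019*m[:,0]
x=R0t.as_matrix()[:,0];z=R0t.as_matrix()[:,2]
im=cv2.resize(f['pixels'][130:175,280:330],None,fx=14,fy=14,interpolation=cv2.INTER_CUBIC)
q=lambda w:tuple(((proj(f,w)-[280,130]+.5)*14).astype(int).tolist())
cv2.polylines(im,[np.array([q(M0+.017*(np.cos(a)*x+np.sin(a)*z)) for a in np.arange(0,6.28,.2)])],True,(0,0,255),1)
cv2.imwrite('pics/ov5.png',im)
E
```

```text
time: 7.32
tool_pos: [0.6695, 0.0139, 0.2233]
tool_rot: [0.691, 0.329, 0.626, 0.151]
contact_force: [0.3, 0.2, -1.7]
gripper_width: 0.18
t 7.33 p [0.6695 0.0139 0.2233] j [-0.367  0.146  1.639  0.7    1.471 -0.213] F [ 0.3  0.2 -1.7] w 0.18
rotvec deg [-0.1545  0.1206 -0.1227] shift cm in current tool axes [ 0.0691 -2.1672 -0.0259] in target axes [ 0.0738 -2.167  -0.0316]
Rcur [[0.171, 0.203, 0.964], [0.621, 0.737, -0.265], [-0.765, 0.644, -0.0]]
tip along 1.6 mm; lateral world [-0.2 -0.2  0.3] in tool yz [-0.4  0.  -0.2]
collar along 121.6 mm; lateral world [ 0.  -0.4  0.5] in tool yz [-0.6  0.   0.1]
angle deg 0.19725851561741528
```

View pics/ov5.png

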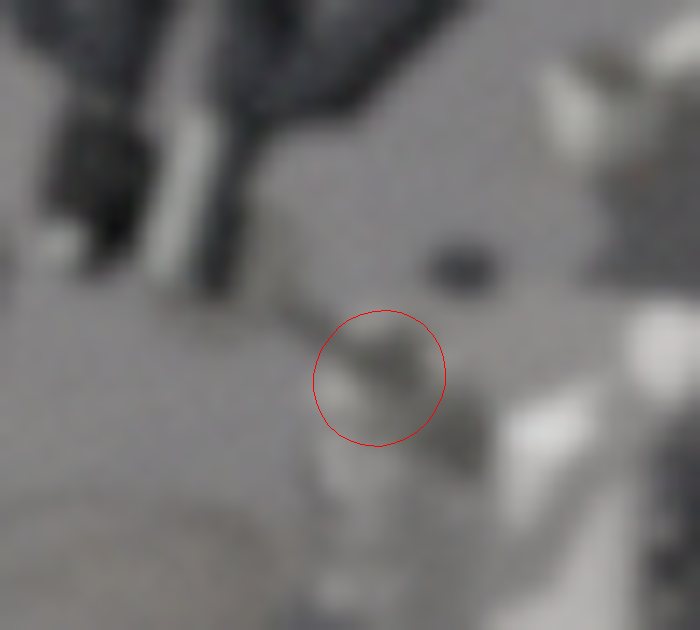

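```bash
python3 -m inch '[{"fingers":-1,"delta_pos":[0,-0.8,0],"twist":[0,0,0]},{"fingers":-1,"delta_pos":[0,-0.8,0],"twist":[0,0,0]},{"fingers":-1,"delta_pos":[0,0,0],"twist":[0,0,0]}]'
python3 -c "
from h import *
where()"
python3 -m inch '[{"fingers":-1,"delta_pos":[0,-0.8,0],"twist":[0,0,0]},{"fingers":-1,"delta_pos":[0,-0.8,0],"twist":[0,0,0]},{"fingers":-1,"delta_pos":[0,0,0],"twist":[0,0,0]}]'
python3 -c "
from h import *
plan(tcp_at(-.04),R0t);where()"
```

```text
time: 7.75
tool_pos: [0.6666, 0.0026, 0.2137]
tool_rot: [0.691, 0.329, 0.626, 0.152]
contact_force: [1.4, 0.8, -2.1]
gripper_width: 0.179
tip along -13.5 mm; lateral world [ 0.1 -0.4  0.4] in tool yz [-0.5  0.   0.2]
collar along 106.5 mm; lateral world [ 0.2 -0.6  0.6] in tool yz [-0.8  0.   0.4]
angle deg 0.13903399023650131
time: 8.12
tool_pos: [0.6633, -0.0093, 0.2033]
tool_rot: [0.691, 0.329, 0.626, 0.152]
contact_force: [0.1, -0.4, -1.7]
gripper_width: 0.175
t 8.12 p [ 0.6633 -0.0093  0.2033] j [-0.405  0.164  1.653  0.697  1.469 -0.263] F [ 0.1 -0.4 -1.7] w 0.175
rotvec deg [-0.0849  0.1354 -0.1187] shift cm in current tool axes [ 0.0774 -1.0448 -0.041 ] in target axes [ 0.0797 -1.0446 -0.0423]
Rcur [[0.171, 0.202, 0.964], [0.621, 0.738, -0.265], [-0.765, 0.644, 0.001]]
tip along -29.6 mm; lateral world [ 0.  -0.3  0.3] in tool yz [-0.4  0.   0.1]
collar along 90.4 mm; lateral world [ 0.2 -0.5  0.5] in tool yz [-0.7  0.   0.3]
angle deg 0.1459592692699251
```

```bash
python3 -m inch '[{"fingers":-1,"delta_pos":[0,-0.8,0],"twist":[0,0,0]},{"fingers":-1,"delta_pos":[0,-0.8,0],"twist":[0,0,0]},{"fingers":-1,"delta_pos":[0,-0.8,0],"twist":[0,0,0]},{"fingers":-1,"delta_pos":[0,0,0],"twist":[0,0,0]}]'
python3 -m inch '[{"fingers":-1,"delta_pos":[0,-0.8,0],"twist":[0,0,0]},{"fingers":-1,"delta_pos":[0,-0.8,0],"twist":[0,0,0]},{"fingers":-1,"delta_pos":[0,-0.8,0],"twist":[0,0,0]},{"fingers":-1,"delta_pos":[0,0,0],"twist":[0,0,0]}]'
python3 -c "
from h import *
plan(tcp_at(-.09),R0t);where()"
```

```text
time: 8.62
tool_pos: [0.6585, -0.027, 0.1878]
tool_rot: [0.691, 0.329, 0.626, 0.152]
contact_force: [-0.6, 0.0, -1.4]
gripper_width: 0.18
time: 9.12
tool_pos: [0.6537, -0.0447, 0.1724]
tool_rot: [0.691, 0.329, 0.626, 0.152]
contact_force: [-0.0, -0.4, -0.7]
gripper_width: 0.176
t 9.12 p [ 0.6537 -0.0447  0.1724] j [-0.461  0.199  1.668  0.69   1.465 -0.338] F [-0.  -0.4 -0.7] w 0.176
rotvec deg [-0.0866  0.1379 -0.1273] shift cm in current tool axes [ 0.0692 -1.2471 -0.0395] in target axes [ 0.0721 -1.2469 -0.0412]
Rcur [[0.171, 0.202, 0.964], [0.621, 0.737, -0.265], [-0.765, 0.644, 0.001]]
tip along -77.6 mm; lateral world [ 0.  -0.2  0.3] in tool yz [-0.3  0.   0.1]
collar along 42.4 mm; lateral world [ 0.2 -0.4  0.5] in tool yz [-0.6  0.   0.3]
angle deg 0.15395632348561053
```

```bash
python3 -m inch '[{"fingers":-1,"delta_pos":[0,-0.8,0],"twist":[0,0,0]},{"fingers":-1,"delta_pos":[0,-0.8,0],"twist":[0,0,0]},{"fingers":-1,"delta_pos":[0,-0.8,0],"twist":[0,0,0]},{"fingers":-1,"delta_pos":[0,0,0],"twist":[0,0,0]}]'
python3 -m inch '[{"fingers":-1,"delta_pos":[0,-0.4,0],"twist":[0,0,0]},{"fingers":-1,"delta_pos":[0,-0.4,0],"twist":[0,0,0]},{"fingers":-1,"delta_pos":[0,-0.3,0],"twist":[0,0,0]},{"fingers":-1,"delta_pos":[0,0,0],"twist":[0,0,0]}]'
python3 -c "
from h import *
plan(tcp_at(-.12),R0t);where()
f=grab('side','side6'); cv2.imwrite('pics/s6.png',cv2.resize(f['pixels'][120:190,260:350],None,fx=8,fy=8,interpolation=cv2.INTER_CUBIC))"
```

```text
time: 9.62
tool_pos: [0.6488, -0.0624, 0.1569]
tool_rot: [0.691, 0.329, 0.626, 0.152]
contact_force: [-0.4, 0.4, -1.2]
gripper_width: 0.178
time: 10.12
tool_pos: [0.6469, -0.0702, 0.1504]
tool_rot: [0.691, 0.329, 0.625, 0.152]
contact_force: [0.5, -0.4, -1.5]
gripper_width: 0.181
t 10.12 p [ 0.6469 -0.0702  0.1504] j [-0.502  0.229  1.673  0.683  1.462 -0.391] F [ 0.5 -0.4 -1.5] w 0.181
rotvec deg [-0.027   0.161  -0.1248] shift cm in current tool axes [ 0.085  -0.8162 -0.0591] in target axes [ 0.087  -0.816  -0.0593]
Rcur [[0.172, 0.201, 0.964], [0.621, 0.738, -0.264], [-0.765, 0.644, 0.002]]
tip along -111.9 mm; lateral world [ 0.4 -0.4  0.4] in tool yz [-0.5  0.   0.5]
collar along 8.1 mm; lateral world [ 0.4 -0.6  0.6] in tool yz [-0.8  0.   0.5]
angle deg 0.1276492255752346
```

View pics/s6.png

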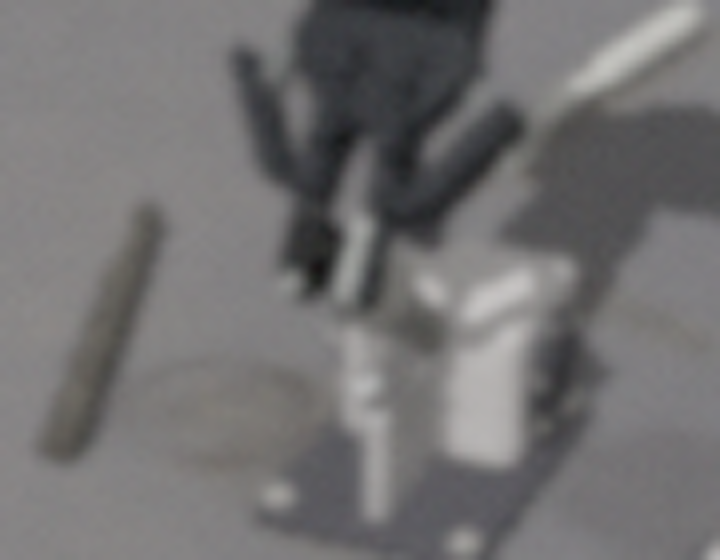

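```bash
for i in 1; do python3 -m inch '[{"fingers":-1,"delta_pos":[0,-0.2,0],"twist":[0,0,0]},{"fingers":-1,"delta_pos":[0,-0.2,0],"twist":[0,0,0]},{"fingers":-1,"delta_pos":[0,0,0],"twist":[0,0,0]}]'; done
python3 -m inch '[{"fingers":-1,"delta_pos":[0,-0.15,0],"twist":[0,0,0]},{"fingers":-1,"delta_pos":[0,0,0],"twist":[0,0,0]}]'
python3 -c "
from h import *
where()"
```

```text
time: 10.55
tool_pos: [0.6461, -0.0731, 0.1479]
tool_rot: [0.691, 0.329, 0.625, 0.152]
contact_force: [0.0, -0.1, -1.8]
gripper_width: 0.177
time: 10.8
tool_pos: [0.646, -0.0741, 0.1472]
tool_rot: [0.691, 0.329, 0.625, 0.152]
contact_force: [0.5, -0.5, -1.2]
gripper_width: 0.175
tip along -117.0 mm; lateral world [ 0.6 -0.6  0.5] in tool yz [-0.6  0.   0.7]
collar along 3.0 mm; lateral world [ 0.5 -0.7  0.7] in tool yz [-0.9  0.   0.7]
angle deg 0.13020825919493673
```

```bash
for i in 1; do python3 -m inch '[{"fingers":-1,"delta_pos":[0,-0.15,0],"twist":[0,0,0]},{"fingers":-1,"delta_pos":[0,0,0],"twist":[0,0,0]}]'; done
python3 -m inch '[{"fingers":-1,"delta_pos":[0,-0.15,0],"twist":[0,0,0]},{"fingers":-1,"delta_pos":[0,0,0],"twist":[0,0,0]}]'
python3 -c "
from h import *
where()"
```

```text
time: 11.05
tool_pos: [0.646, -0.0743, 0.1473]
tool_rot: [0.691, 0.329, 0.625, 0.153]
contact_force: [0.7, 4.5, 3.5]
gripper_width: 0.177
time: 11.3
tool_pos: [0.646, -0.0743, 0.1474]
tool_rot: [0.691, 0.33, 0.624, 0.155]
contact_force: [-0.1, 9.0, 5.3]
gripper_width: 0.178
tip along -117.2 mm; lateral world [ 1.  -0.2 -0. ] in tool yz [ 0. -0.  1.]
collar along 2.8 mm; lateral world [ 0.7 -0.7  0.6] in tool yz [-0.8  0.   0.8]
angle deg 0.4320048467782064
```

```bash
python3 -m inch '[{"fingers":-1,"delta_pos":[0,-0.1,0],"twist":[0,0,0]},{"fingers":-1,"delta_pos":[0,0,0],"twist":[0,0,0]},{"fingers":-1,"delta_pos":[0,0,0],"twist":[0,0,0]},{"fingers":-1,"delta_pos":[0,0,0],"twist":[0,0,0]}]'
python3 -c "
from h import *
where()
for n,(a,b,c,d) in (('side',(120,180,275,345)),('top',(150,220,370,450))):
  f=grab(n,n+'7'); cv2.imwrite('pics/%s7c.png'%n,cv2.resize(f['pixels'][a:b,c:d],None,fx=8,fy=8,interpolation=cv2.INTER_CUBIC))"
```

```text
time: 11.8
tool_pos: [0.646, -0.0743, 0.1474]
tool_rot: [0.691, 0.33, 0.624, 0.155]
contact_force: [0.6, 10.8, 6.6]
gripper_width: 0.18
tip along -117.2 mm; lateral world [ 1.2 -0.2 -0.2] in tool yz [ 0.2 -0.   1.2]
collar along 2.8 mm; lateral world [ 0.7 -0.7  0.6] in tool yz [-0.8  0.   0.9]
angle deg 0.5227141649233241
```

View pics/side7c.png

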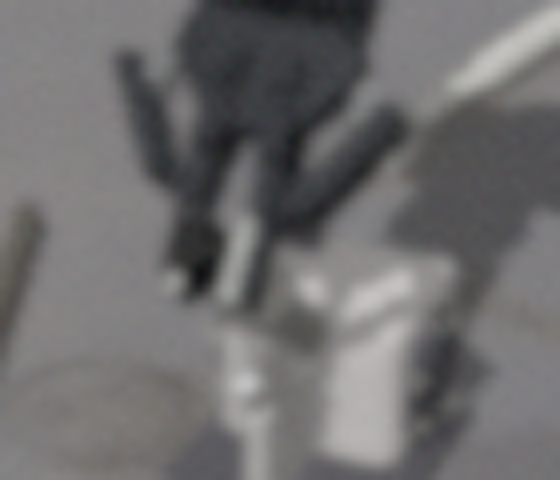

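View pics/top7c.png

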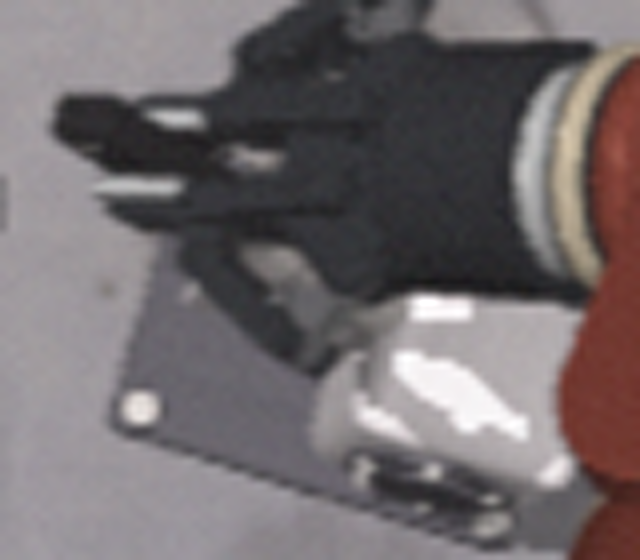

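```bash
python3 -m inch '[{"fingers":-1,"delta_pos":[0,-0.2,0],"twist":[0,0,0]},{"fingers":-1,"delta_pos":[0,0,0],"twist":[0,0,0]},{"fingers":-1,"delta_pos":[0,0,0],"twist":[0,0,0]}]'
python3 -c "
from h import *
where()"
```

```text
time: 12.28
tool_pos: [0.646, -0.0744, 0.1476]
tool_rot: [0.691, 0.33, 0.624, 0.157]
contact_force: [1.0, 15.1, 10.1]
gripper_width: 0.179
tip along -117.2 mm; lateral world [ 1.4  0.1 -0.5] in tool yz [ 0.7 -0.   1.4]
collar along 2.8 mm; lateral world [ 0.8 -0.7  0.6] in tool yz [-0.8  0.   1. ]
angle deg 0.7335861994636963
```

```bash
python3 -m inch '[{"fingers":-1,"delta_pos":[0,0.8,0],"twist":[0,0,0]},{"fingers":-1,"delta_pos":[0,1,0],"twist":[0,0,0]},{"fingers":-1,"delta_pos":[0,1,0],"twist":[0,0,0]},{"fingers":-1,"delta_pos":[0,1,0],"twist":[0,0,0]}]'
python3 -c "
from h import *
where()"
python3 -m inch '[{"fingers":-1,"delta_pos":[0,1.5,0],"twist":[0,0,0]},{"fingers":-1,"delta_pos":[0,2,0],"twist":[0,0,0]},{"fingers":-1,"delta_pos":[0,2,0],"twist":[0,0,0]},{"fingers":-1,"delta_pos":[0,2,0],"twist":[0,0,0]}]'
python3 -c "
from h import *
where()"
```

```text
time: 12.78
tool_pos: [0.6524, -0.0503, 0.168]
tool_rot: [0.691, 0.329, 0.625, 0.152]
contact_force: [0.1, 0.0, -1.5]
gripper_width: 0.176
tip along -84.8 mm; lateral world [ 0.4 -0.6  0.6] in tool yz [-0.8  0.   0.6]
collar along 35.2 mm; lateral world [ 0.4 -0.8  0.7] in tool yz [-1.   0.   0.6]
angle deg 0.1036649312789331
time: 13.28
tool_pos: [0.6677, 0.006, 0.2173]
tool_rot: [0.692, 0.328, 0.625, 0.152]
contact_force: [-0.1, -0.3, -0.7]
gripper_width: 0.176
tip along -8.4 mm; lateral world [ 0.5 -0.8  0.7] in tool yz [-1.   0.   0.7]
collar along 111.6 mm; lateral world [ 0.4 -0.9  0.9] in tool yz [-1.2  0.   0.7]
angle deg 0.12114010354526183
```

```bash
python3 -m inch '[{"fingers":-1,"delta_pos":[0,2,0],"twist":[0,0,0]},{"fingers":-1,"delta_pos":[0,2.5,0],"twist":[0,0,0]},{"fingers":-1,"delta_pos":[0,2.5,0],"twist":[0,0,0]},{"fingers":-1,"delta_pos":[0,0,0],"twist":[0,0,0]}]'
python3 -c "
from h import *
where(); plan([.4405,-.058+.173,.25],tgt([0,0,-1],[0,1,0]))"
```

```text
time: 13.78
tool_pos: [0.6822, 0.0578, 0.2636]
tool_rot: [0.693, 0.327, 0.624, 0.153]
contact_force: [0.1, 0.9, -2.0]
gripper_width: 0.176
tip along 62.6 mm; lateral world [ 1.3 -1.6  1.4] in tool yz [-1.8 -0.   1.6]
collar along 182.6 mm; lateral world [ 0.8 -1.6  1.6] in tool yz [-2.1 -0.   1.2]
angle deg 0.2561635621239134
t 13.78 p [0.6822 0.0578 0.2636] j [-0.296  0.119  1.599  0.704  1.474 -0.122] F [ 0.1  0.9 -2. ] w 0.176
rotvec deg [-14.447    5.646  -39.8378] shift cm in current tool axes [  0.4009  -1.4015 -24.8275] in target axes [  1.3582   5.7202 -24.1654]
Rcur [[0.173, 0.197, 0.965], [0.621, 0.739, -0.262], [-0.765, 0.644, 0.006]]
```

```bash
python3 -m inch '[{"fingers":-1,"delta_pos":[0,0,-2],"twist":[-2.9,1.13,-7.97]},{"fingers":-1,"delta_pos":[0,0,-4],"twist":[-2.9,1.13,-7.97]},{"fingers":-1,"delta_pos":[0,0,-4],"twist":[-2.9,1.13,-7.97]},{"fingers":-1,"delta_pos":[0,0,-4],"twist":[-2.9,1.13,-7.97]},{"fingers":-1,"delta_pos":[0,0,-4],"twist":[-2.9,1.13,-7.97]}]'
python3 -m inch '[{"fingers":-1,"delta_pos":[0,0,0],"twist":[0,0,0]},{"fingers":-1,"delta_pos":[0,0,0],"twist":[0,0,0]}]'
python3 -c "
from h import *
plan([.4405,-.058+.173,.09],tgt([0,0,-1],[0,1,0]))"
```

```text
time: 14.4
tool_pos: [0.5025, 0.0826, 0.258]
tool_rot: [0.706, -0.001, 0.709, -0.001]
contact_force: [0.1, 0.1, -1.2]
gripper_width: 0.174
time: 14.65
tool_pos: [0.504, 0.0828, 0.2578]
tool_rot: [0.706, 0.001, 0.708, -0.0]
contact_force: [0.1, 0.2, -1.7]
gripper_width: 0.175
t 14.65 p [0.504  0.0828 0.2578] j [ 0.016 -0.237  1.84   0.002  1.542  0.018] F [ 0.1  0.2 -1.7] w 0.175
rotvec deg [-0.1035 -0.2052 -0.083 ] shift cm in current tool axes [16.8058  3.1823 -6.3001] in target axes [16.7785  3.218  -6.3545]
Rcur [[-0.004, 0.002, 1.0], [0.001, 1.0, -0.002], [-1.0, 0.001, -0.004]]
```

```bash
python3 -m inch '[{"fingers":-1,"delta_pos":[2,1.6,-3.2],"twist":[0,-0.2,0]},{"fingers":-1,"delta_pos":[4,1.6,-3.1],"twist":[0,0,0]},{"fingers":-1,"delta_pos":[4.5,0,0],"twist":[0,0,0]},{"fingers":-1,"delta_pos":[3.5,0,0],"twist":[0,0,0]},{"fingers":-1,"delta_pos":[2,0,0],"twist":[0,0,0]}]'
python3 -m inch '[{"fingers":-1,"delta_pos":[0,0,0],"twist":[0,0,0]},{"fingers":-1,"delta_pos":[0,0,0],"twist":[0,0,0]},{"fingers":-1,"delta_pos":[0,0,0],"twist":[0,0,0]}]'
python3 -c "
from h import *
plan([.4405,-.058+.173,.09],tgt([0,0,-1],[0,1,0]))
for n,(a,b,c,d) in (('side',(160,260,290,420)),('top',(200,300,260,420))):
  f=grab(n,n+'8'); cv2.imwrite('pics/%s8c.png'%n,cv2.resize(f['pixels'][a:b,c:d],None,fx=5,fy=5,interpolation=cv2.INTER_CUBIC))"
```

```text
time: 15.28
tool_pos: [0.4402, 0.1142, 0.0956]
tool_rot: [0.706, 0.002, 0.708, -0.001]
contact_force: [0.1, -0.5, -0.9]
gripper_width: 0.175
time: 15.65
tool_pos: [0.4422, 0.1151, 0.0998]
tool_rot: [0.708, 0.001, 0.706, -0.0]
contact_force: [-0.8, 0.1, -1.0]
gripper_width: 0.178
t 15.65 p [0.4422 0.1151 0.0998] j [ 0.091 -0.247  2.118  0.001  1.267  0.093] F [-0.8  0.1 -1. ] w 0.178
rotvec deg [-0.1108  0.1511 -0.0583] shift cm in current tool axes [ 0.9839 -0.0078 -0.1688] in target axes [ 0.9844 -0.0065 -0.1662]
Rcur [[0.003, 0.002, 1.0], [0.001, 1.0, -0.002], [-1.0, 0.001, 0.003]]
```

View pics/side8c.png

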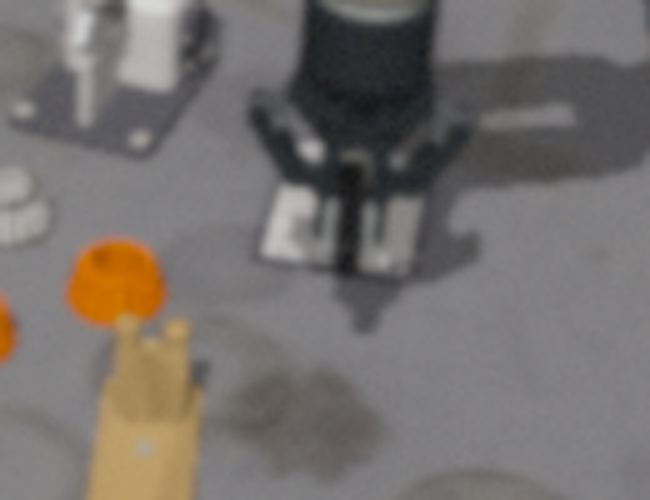

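View pics/top8c.png

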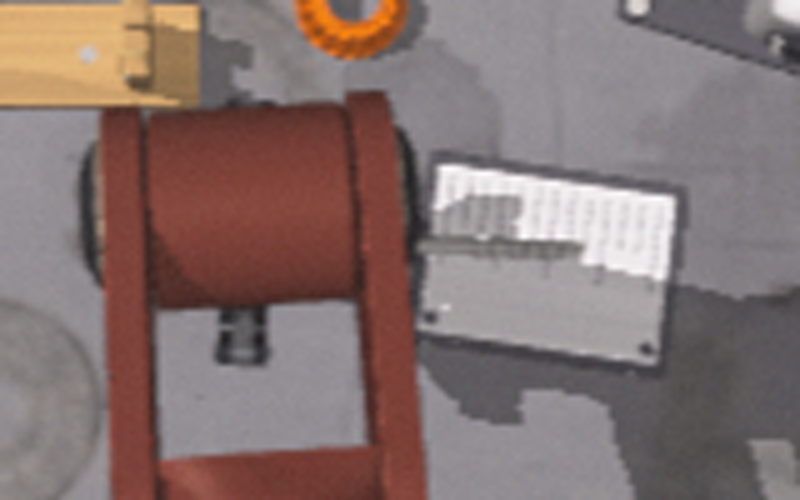

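```bash
python3 -c "
from h import *
s,p,Rc=cur(); m=Rc.as_matrix(); o=p-.019*m[:,0]; d=-m[:,1]
c,dd,e,n,q=shank(load('top8'),(335,385,240,258),o,d)
print('o',o,'tip model',o+.173*d,'measured tip',c+dd*e,'pitch',np.degrees(np.arcsin(dd[2])),n)
print(np.abs(s['joint_vel']).max())
a=cloud(load('top0'));
"
python3 -m inch '[{"fingers":-1,"delta_pos":[0,0,0],"twist":[0,0,0]},{"fingers":-1,"delta_pos":[0,0,0],"twist":[0,0,0]},{"fingers":-1,"delta_pos":[0,0,0],"twist":[0,0,0]},{"fingers":-1,"delta_pos":[0,0,0],"twist":[0,0,0]}]'
```

```text
o [0.4417 0.1152 0.1185] tip model [ 0.4414 -0.0578  0.1184] measured tip [ 0.4416 -0.0591  0.1211] pitch -0.2561808503074612 113
0.006530685258980379
time: 16.25
tool_pos: [0.4408, 0.1152, 0.0983]
tool_rot: [0.707, 0.001, 0.707, -0.0]
contact_force: [0.3, -0.3, -1.8]
gripper_width: 0.179
```

```bash
python3 -c "
from plant import manip
print(manip.job_done())"
```

```text
the job is handed in; nothing more can be done
None
```

I completed the task and handed it in at about 16 s of the 54 s allowed; `job_done()` gave no verdict.

- **Insertion:** I gripped the rod at mid-handle, lifted it out of the cradle and slid it down the guide tube. It stopped firmly against the mouth. I held it there for about 1 s, with at most about 18 N of axial wrist force against the 45 N limit.
- **Withdrawal:** I drew it straight out until the tip was about 60 mm outside the mouth.
- **Finish:** I levelled the rod over the reading plate. In the last top view the tip is near the middle of the plate, measured at (0.442, -0.059) against an estimated plate centre of (0.4405, -0.058). It is about 11 cm above the plate, level to 0.3°, and the gripper is still closed on the handle. The arm was nearly still: joint speeds were below 0.01 rad/s, while successive TCP readings differed by 1 to 2 mm.

**Disagreement:** with the collar seated, my tool-based estimate put it 2.8 mm outside the mouth instead of 0. That is within the 5 mm limit and explained by camera calibration and grasp error. The stop did not move under extra push.

**Not checked:** I did not measure the loose parts again at the end. I moved none on purpose, and I saw no unexpected contact force.

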